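# Shoot and lock the hatch bolt

### The arm

A 6-joint arm with a two-finger parallel gripper is mounted at the origin on the work surface. World frame = base frame: x ahead of the robot, y to its left, z up, the work surface at z = 0. Lengths are in m, angles in rad, forces in N, time in s.
With the tool pointing down it reaches from about 0.3 to 0.875 m from the base axis. Payload 6.4 kg.
Tool frame: the origin (TCP) lies on the front face of the gripper's body, between the roots of the fingers; the fingertips stand 73 mm ahead of it and the grasp point (between the pads) lies 54 mm ahead of it; z points along the fingers, y is the direction in which the jaws open and shut (so a half turn about z gives the same grasp; the last joint's range is limited). The gripper opens to 85 mm and grips with 20 to 120 N. Pads are 22 mm wide; open, the fingers measure 114 mm over their backs; the gripper's body (76 mm by 85 mm) begins 54 mm behind the grasp point. The pads swing forward as they close: fully open they stand 13 mm farther back than shut.
Start: joints at [0.933, 0.181, 1.607, -0, 1.354, -0.206], TCP at [0.241, 0.522, 0.304] pointing down, gripper open.
Joint ranges: [-2.99, 2.99], [-0.89, 2.07], [0.3, 2.58], [-1.14, 4.28], [0, 2.63], [-3.12, 3.12]. Speed limits (rad/s): [2.57, 2.57, 3.01, 3.14, 3.14, 3.14].

### API

Orientations are given as a unit quaternion [x, y, z, w].
In Python, from rig import telemetry, vision, order gives the robot as it stands.
- The arm moves only by the shell command python3 -m jog 'ROWS' [OPENING]. ROWS is JSON, one flat list of numbers, 6 for each row, row after row: the shift along the world's x, y, z in units of 40 mm (1.0 is 40 mm), then the turn, a rotation vector about the world's x, y, z in units of 5 degrees (1.0 is 5 degrees). A call has 1 to 5 rows; each row is the pose to reach, as a shift and turn from the pose measured when the call began; what a row does not reach only later rows make up. A row lasts 1/12 s, in which the tool goes at most 41.7 mm and 7.16 degrees, less where a joint would pass 70% of its speed; a pose out of reach is approached as far as the arm can. A call with a gripper value outside its range is refused whole. OPENING is the gripper command: -1 is shut, 1 is fully open, values between are in proportion, set as the call begins (- or left out, the last holds). The fingers move at their own pace and stop on an object; the grip force is fixed at half the most. Time passes only in rows, so rows that repeat a pose let the fingers close. It gives the time, the measured TCP pose, the force and the opening at its end, in the units of the state.
- telemetry.state(): the state, without advancing time (a new reading comes with each control period).
- vision.capture(name): name is "side" or "top" or "wrist"; returns the picture (480x640x3 uint8, blue, green, red); there is no depth.
- vision.camera_model(name): a dict with "fx", "fy", "cx", "cy" (pixels), "R" (3x3) and "t" (3): a world point X has camera coordinates R X + t. Camera axes: x right, y down, z forward; pixel columns grow to the right and rows downward; lengths in m; the calibration is good to about 2 mm. A picture is of the moment at which its call begins: read the wrist's pose just before it. camera_model takes no time and is no camera call; for the wrist camera it gives the pose at the moment of the call.
- order.sign_off(): hands the job in, once; it reports no verdict.
The state is a dict: "t": time; "joint_positions": joint angles; "joint_velocities": joint speeds; "effort": joint torques, N m; "position": TCP position; "ee_rot": TCP orientation; "force": force on the tool from outside, world axes, zero at the start; "ft_torque": the same for the moment, N m; "opening": finger opening in m.
Only numpy, scipy, OpenCV 4.12 (cv2) and the standard library are available. Lean on these libraries where they do the work, as an engineer would, in place of code of your own. Each camera call takes 0.05 s, during which the arm holds its last target.

### The job

Bolt the boat hatch shut: push the handle of the tower bolt along its slot until the rod is fully home through the keep on the frame, then push it over sideways into the slot's side leg until it lies all the way down. Push gently with the fingertips, without gripping the handle or forcing it; leave the lid shut and the other things on the bench where they are, and move clear at the end.

Things in the scene. Friction and masses are not known exactly. Their poses are not given: they have to be found in the camera images.
- hatch: Square dark-wood hatch frame, 324 x 324 mm outside, 40 mm high, fixed to the bench, with a lighter plywood lid (220 mm square) lying flush in it. Origin: centre of its underside, on the bench. z is up. Two brass hinges are on its +y side; the bolt lies on the lid along the frame's line x = 0 and shoots towards -y.
- handle_ball (a point): Centre of the 20 mm steel ball ending the bolt's handle, a straight 10 mm pin out of the barrel's slot; 42 mm from the rod's axis. At the start the handle is upright, ball 98 mm above the bench; locked, it lies over to the hatch's +x side, ball 41 mm beside the axis and 65 mm above the bench, lid 40 mm. Site axes: y as the hatch's, z out along the handle.
- slot_corner (a point): Point on the rod's axis at the corner of the L-shaped slot, x 0, y -62, z 56 mm in the hatch frame (axes alike). The long leg runs from here 50 mm to the hatch's +y along the barrel's top; the short leg, 13.5 mm wide, goes from here round the barrel to +x. The brass barrel is 26 mm across (top 69 mm above the bench), from y +12 to -104 mm, on a plate 48 mm wide.
- keep (a point): Centre of the hole of the keep, a brass staple on the frame that the 16 mm rod enters: 32 mm wide, 26 mm long, its top 72 mm above the bench; this point lies at x 0, y -138, z 56 mm in the hatch frame.
- bolt_rod (a joint): How far the rod is shot, in m: 0 withdrawn, 0.050 fully home (hard stop), growing as the handle moves towards the hatch's -y. It stays where it is left; a push of about 3 N moves it. The handle can turn over only from about 0.048; before that the slot's wall holds it upright, with some 0.1 rad of play.
- bolt_handle (a joint): How far the handle is turned over, in rad: 0 upright, 1.35 fully down (hard stop) towards the hatch's +x. It stays where it is left; a push of about 2 N at the ball turns it.
- hatch_lid (a joint): Opening angle of the lid in rad about its hinges: 0 shut. It is loose until the bolt is shot and lifts if the handle is pulled up.
- tin_large: Bystander: paint tin 108 mm across, 125 mm high; origin at the centre of its underside.
- tin_small: Bystander: paint tin 86 mm across, 100 mm high; origin at the centre of its underside.
- tin_flat: Bystander: low tin 100 mm across, 62 mm high; origin at the centre of its underside.
- screwdriver: Bystander: screwdriver 150 mm long lying on the lid, along its x axis, up to 68 mm above the bench; origin at the middle of its underside.
- tape_roll: Bystander: roll of paper tape, 72 mm across, 24 mm high, flat on the lid; origin at the centre of its underside.
- filling_knife: Bystander: filling knife about 210 mm long and 18 mm high lying on the bench beside the frame, blade towards its +x; origin near its middle, at its underside.
- sanding_block: Bystander: cork sanding block 110 x 62 x 37 mm on the bench beside the frame; origin at the centre of its underside.
- screw_tray: Bystander: open grey tray of brass screws, 110 x 75 x 28 mm, on the bench beside the frame; origin at the centre of its underside.

How it is judged:
By the outcome, as a careful person would: the job done as asked, in the order asked, and still so for the second after the job is handed in, with the robot touching nothing.
It also fails if it takes over 40 s, if anything falls off the work surface, if the arm or the gripper's body presses on something with over 40 N, if the wrist force passes 120 N, or if a joint passes its speed limit or range.

## Working session

There is one attempt and no reset: what is moved stays moved. The work goes in short steps, Python scripts to look and compute and a shell command to move; the robot and the scene stay as the last step left them, time stands still between calls to the robot, and variables do not carry over. Pictures are saved under pics/ and viewed, and the job is handed in when it is done.

```bash
mkdir -p pics; ls; python3 - <<'E'
from rig import telemetry, vision
import cv2
s=telemetry.state()
for k in s: print(k,s[k])
for n in("side","top","wrist"):
    m=vision.camera_model(n); print(n,m)
    cv2.imwrite(f"pics/{n}0.png",vision.capture(n))
E
```

```text
pics
t 0.0
joint_positions [ 9.32692799e-01  1.81550673e-01  1.60800181e+00  4.76962663e-06
  1.35377064e+00 -2.06272989e-01]
joint_velocities [ 1.10864934e-03 -5.43412536e-04 -2.05976727e-05  4.55901411e-05
  5.55158621e-04 -7.66870708e-04]
effort [-5.40231067e-04 -4.44871151e+01 -3.51339090e+01 -3.70932339e-04
  9.09991097e-03  2.00125953e-05]
position [0.24037166 0.52188703 0.30298161]
ee_rot [ 2.14241959e-01  9.76780239e-01 -7.88309294e-04 -3.56660911e-04]
force [-0.35178625  0.68361217 -0.64858385]
ft_torque [0.00174984 0.00056555 0.00440443]
opening 0.08560869797810745
side {'fx': 608.3301665478854, 'fy': 608.3301665478854, 'cx': 321.9873492574397, 'cy': 242.74528161655718, 'R': array([[-0.94150538, -0.33692213,  0.0071483 ],
       [-0.26737477,  0.73391243, -0.62440634],
       [ 0.20513009, -0.5897932 , -0.78106698]]), 't': array([0.57359381, 0.13169137, 1.56791528])}
top {'fx': 458.5066881815637, 'fy': 458.5066881815637, 'cx': 322.20002764938414, 'cy': 240.75187754743365, 'R': array([[ 0.00441858, -0.99997989, -0.00454867],
       [-0.98905543, -0.00369937, -0.14749803],
       [ 0.14747824,  0.00515061, -0.98905189]]), 't': array([0.07839665, 0.55990334, 0.91952088])}
wrist {'fx': 402.2384197622755, 'fy': 402.2384197622755, 'cx': 321.86285930797123, 'cy': 235.2246455911762, 'R': array([[ 0.41813132,  0.90838593, -0.00109728],
       [ 0.86937033, -0.39982159,  0.29040992],
       [ 0.26336557, -0.12238343, -0.9569017 ]]), 't': array([-0.57487393, -0.03737639,  0.37798441])}
```

View pics/side0.png

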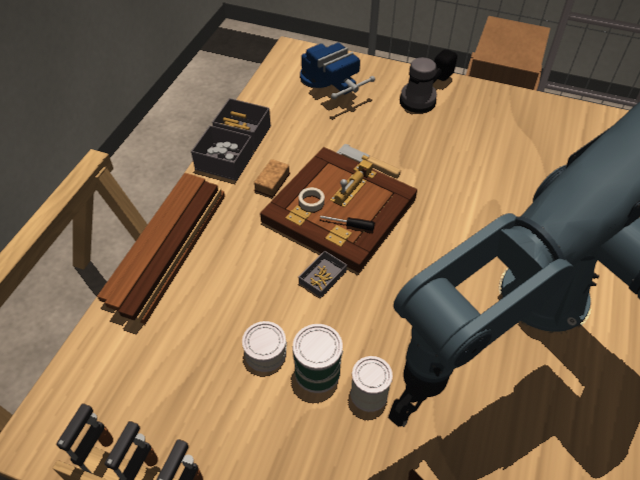

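View pics/top0.png

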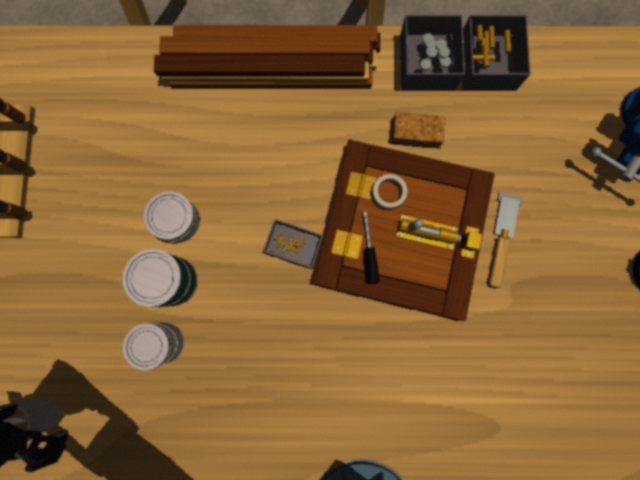

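View pics/wrist0.png

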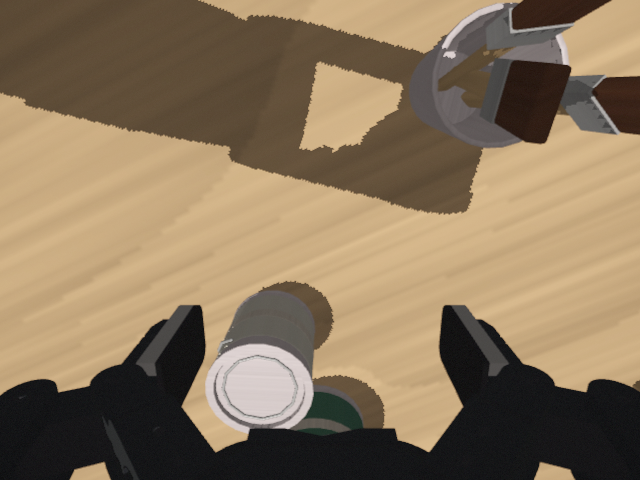

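The side and top views show the hatch yawed slightly. In the top view its corners are near (350,141), (493,173), (466,320) and (313,284), with hinges on the left (+y), so the bolt shoots right. Zooming in.

```bash
python3 - <<'E'
import cv2
a=cv2.imread("pics/top0.png")[130:330,300:510]; cv2.imwrite("pics/topz.png",cv2.resize(a,None,fx=3.8,fy=3,interpolation=2)if 0 else cv2.resize(a,(630,600),interpolation=2))
a=cv2.imread("pics/side0.png")[140:275,250:425]; cv2.imwrite("pics/sidez.png",cv2.resize(a,(700,540),interpolation=2))
E
```

```text
(no output)
```

View pics/topz.png

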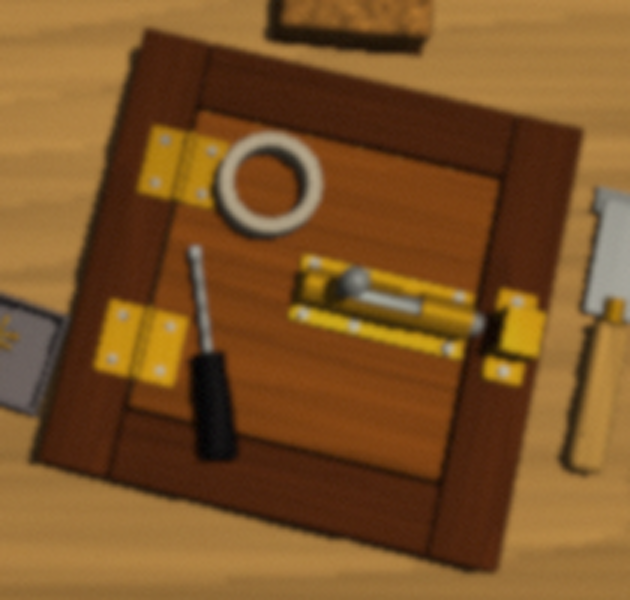

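View pics/sidez.png

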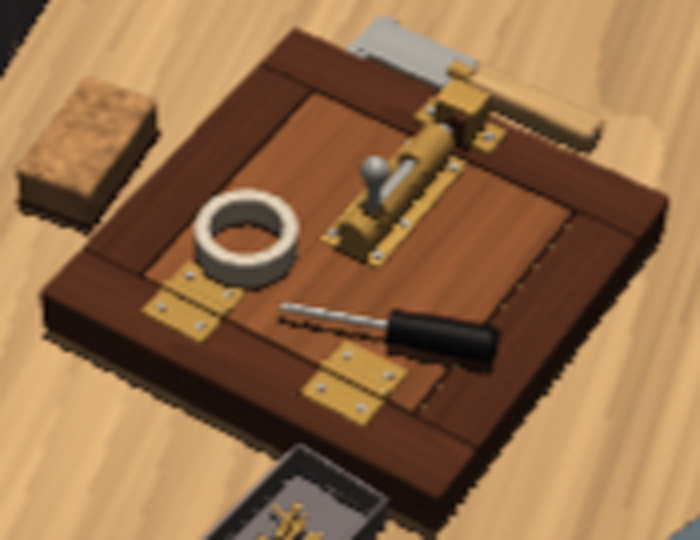

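```bash
cat > h.py <<'E'
import numpy as np, cv2
from rig import telemetry, vision
def P(n,m=None):
    m=m or vision.camera_model(n); K=np.array([[m['fx'],0,m['cx']],[0,m['fy'],m['cy']],[0,0,1]])
    return K@np.c_[m['R'],m['t']]
def tri(P1,P2,a,b):
    X=cv2.triangulatePoints(P1,P2,np.array(a,float).reshape(2,-1),np.array(b,float).reshape(2,-1)); return (X[:3]/X[3]).ravel()
def plane(Pm,p,z):
    H=Pm[:,[0,1,3]].copy(); H[:,2]+=Pm[:,2]*z
    q=np.linalg.solve(H,[p[0],p[1],1]); return q[:2]/q[2]
def proj(Pm,X):
    q=Pm@np.r_[X,1]; return q[:2]/q[2]
E
python3 - <<'E'
from h import *
Pt,Ps=P("top"),P("side")
t=np.array([(148,30),(582,128),(496,571),(33,461)])/3+[300,130]
s=np.array([(44,292),(296,30),(667,200),(440,497)])/4+[250,140]
A=np.array([plane(Pt,p,.04) for p in t]);B=np.array([plane(Ps,p,.04) for p in s])
print(A.round(4),B.round(4))
for p,q in zip(t,s): print("tri",tri(Pt,Ps,p,q).round(4))
for C in (A,B):
    c=C.mean(0); l=np.array([(1,1),(1,-1),(-1,-1),(-1,1)])*.162
    D=C-c; yaw=np.arctan2((l[:,0]*D[:,1]-l[:,1]*D[:,0]).sum(),(l*D).sum()); print(c,yaw)
b=tri(Pt,Ps,np.array([353,282])/3+[300,130],np.array([376,168])/4+[250,140]);print("ball",b)
E
```

```text
[[ 0.7812  0.0228]
 [ 0.7088 -0.287 ]
 [ 0.3964 -0.2126]
 [ 0.4699  0.1035]] [[ 0.7791  0.0264]
 [ 0.7043 -0.2831]
 [ 0.3957 -0.2068]
 [ 0.4689  0.1012]]
tri [0.7818 0.0225 0.0352]
tri [ 0.7079 -0.2892  0.0343]
tri [ 0.3965 -0.2152  0.0314]
tri [0.4689 0.1033 0.0428]
[ 0.58906756 -0.09334331] -0.23628449658479142
[ 0.58699743 -0.0905591 ] -0.23729171284210532
ball [ 0.58453115 -0.10795632  0.10124722]
```

```bash
python3 -m jog '[0.4,-0.7,0,0,0,0.5, 0.9,-1.56,0,0,0,1, 1.4,-2.43,0,0,0,1.5, 1.9,-3.3,0,0,0,2, 2.4,-4.17,0,0,0,2.2]' -1; python3 -m jog '[0.5,-0.87,0,0,0,0, 1,-1.74,0,0,0,0, 1.5,-2.61,0,0,0,0, 2,-3.48,0,0,0,0, 2.5,-4.35,0,0,0,0]'
```

```text
t: 0.57
position: [0.3367, 0.3536, 0.3029]
ee_rot: [0.118, 0.993, -0.001, -0.0]
force: [0.7, -0.2, -1.0]
opening: 0.0254
t: 0.98
position: [0.4371, 0.1777, 0.3029]
ee_rot: [0.118, 0.993, -0.001, -0.0]
force: [0.2, 1.4, -0.6]
opening: -0.0001
```

```bash
python3 -m jog '[0.5,-0.87,0,0,0,0, 1,-1.74,0,0,0,0, 1.5,-2.61,0,0,0,0, 2,-3.4,0,0,0,0, 2.3,-3.9,0,0,0,0]'; python3 -m jog '[0.1,-0.2,0,0,0,0, 0.1,-0.2,0,0,0,0]'; python3 - <<'E'
from h import *
m=vision.camera_model("wrist"); np.save("m1.npy",P("wrist",m)); cv2.imwrite("pics/w1.png",vision.capture("wrist"))
s=telemetry.state(); print(s['position'],s['joint_positions'],proj(P("wrist",m),[.5845,-.107,.098]))
E
```

```text
t: 1.4
position: [0.5303, 0.0184, 0.3028]
ee_rot: [0.119, 0.993, -0.001, 0.0]
force: [0.3, 0.1, 0.2]
opening: -0.0003
t: 1.57
position: [0.535, 0.0082, 0.3023]
ee_rot: [0.121, 0.993, -0.001, -0.0]
force: [0.4, 1.3, -0.1]
opening: -0.0
[0.53419679 0.00980657 0.30224813] [-0.20305102  0.09215793  1.70998892 -0.00195798  1.34054191 -1.53246243] [189.81331465 319.40172109]
```

View pics/w1.png

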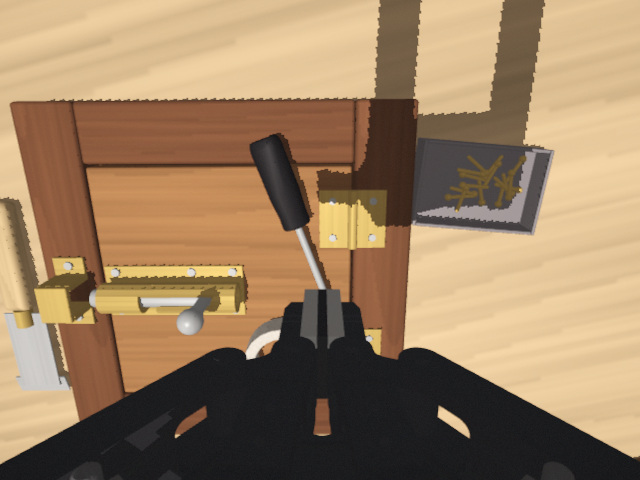

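The ball shows at (190,321), against a predicted (190,319), so the measurement agrees. Next I'll move above the approach point behind the handle (+y side) and take a second view.

```bash
python3 -m jog '[0.4,-0.5,-0.4,0,0,0, 0.8,-1.1,-0.9,0,0,0, 1.2,-1.7,-1.5,0,0,0, 1.47,-2.07,-2,0,0,0, 1.47,-2.07,-2,0,0,0]'; python3 - <<'E'
from h import *
m=vision.camera_model("wrist"); np.save("m2.npy",P("wrist",m)); cv2.imwrite("pics/w2.png",vision.capture("wrist"))
s=telemetry.state(); print(s['position'],proj(P("wrist",m),[.5845,-.107,.098]))
E
```

```text
t: 2.03
position: [0.5917, -0.0732, 0.2175]
ee_rot: [0.121, 0.993, -0.0, -0.004]
force: [-1.4, 1.1, -0.8]
opening: -0.0001
[ 0.59159636 -0.07199024  0.21937553] [252.32346299 271.05808873]
```

View pics/w2.png

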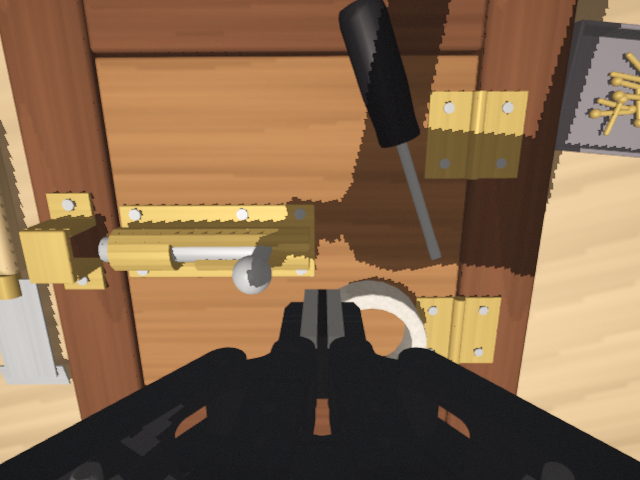

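```bash
python3 - <<'E'
from h import *
A,B=np.load("m1.npy"),np.load("m2.npy")
b=tri(A,B,(189.5,321),(252,274.5)); print("ball",b)
th=-.2368;c=np.array([.588,-.092])
R=np.array([[np.cos(th),-np.sin(th)],[np.sin(th),np.cos(th)]])
print("ball in hatch",R.T@(b[:2]-c))
for n,X in (("keep top",(0,-.138,.072)),("axis end",(0,.012,.069)),("barrel end",(0,-.104,.069))):
    print(n,proj(B,np.r_[c+R@X[:2],X[2]]))
s=telemetry.state();p=s['position']; print("TCP in hatch",R.T@(p[:2]-c),p)
# tip block corners visible: front face at tip z
for u in ((303,290),(343,290),(322,290)): q=plane(B,u,p[2]-.073); print("tip",R.T@(q-p[:2]))
E
```

```text
ball [ 0.5862909  -0.10798431  0.09724091]
ball in hatch [ 0.0020884  -0.01593919]
keep top [ 43.31394928 254.71465943]
axis end [308.68964455 251.98717785]
barrel end [106.0870141  252.76072387]
TCP in hatch [-0.00119815  0.02029504] [ 0.59159636 -0.07199024  0.21937553]
tip [-0.00998223 -0.00777174]
tip [-0.00992315  0.00740398]
tip [-0.00995417 -0.00056276]
```

```bash
python3 -m jog '[0.03,0,-0.5,0,0,0, 0.05,0,-1,0,0,0, 0.05,0,-1.5,0,0,0, 0.05,0,-1.65,0,0,0, 0.05,0,-1.65,0,0,0]'; python3 - <<'E'
from h import *
cv2.imwrite("pics/w3.png",vision.capture("wrist"))
s=telemetry.state(); print(s['position'],s['force'])
E
```

```text
t: 2.5
position: [0.5923, -0.0699, 0.1526]
ee_rot: [0.119, 0.993, 0.0, -0.005]
force: [-0.7, 0.2, -0.3]
opening: -0.0002
[ 0.59328624 -0.07047353  0.15400417] [-0.38396075 -0.01480776  0.77226292]
```

View pics/w3.png

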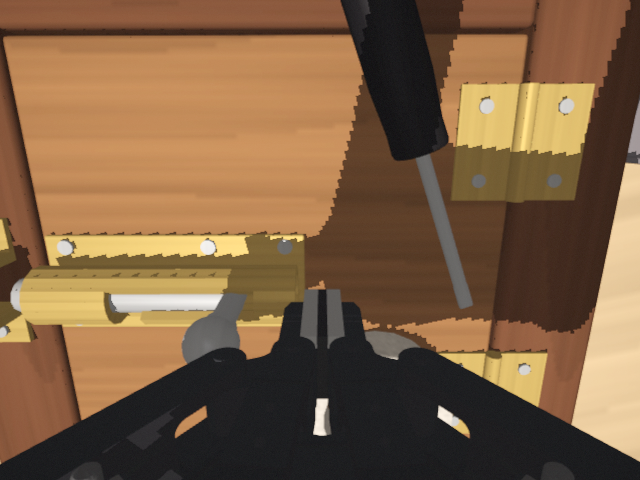

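```bash
python3 -m jog '[-0.03,-0.12,0,0,0,0, -0.06,-0.24,0,0,0,0, -0.09,-0.36,0,0,0,0, -0.12,-0.48,0,0,0,0, -0.15,-0.6,0,0,0,0]'; python3 - <<'E'
from h import *
s=telemetry.state(); print(s['position'],s['force'])
E
```

```text
t: 2.97
position: [0.5878, -0.095, 0.1551]
ee_rot: [0.12, 0.993, 0.0, -0.003]
force: [0.4, 2.4, 2.3]
opening: 0.0001
[ 0.58782073 -0.09498738  0.15513829] [0.37589964 2.43538046 2.28494936]
```

```bash
python3 -m jog '[-0.03,-0.12,-0.03,0,0,0, -0.06,-0.24,-0.05,0,0,0, -0.09,-0.36,-0.05,0,0,0, -0.12,-0.48,-0.05,0,0,0, -0.15,-0.6,-0.05,0,0,0]'; python3 -m jog '[-0.03,-0.1,-0.03,0,0,0, -0.05,-0.2,-0.05,0,0,0, -0.07,-0.3,-0.05,0,0,0]';  python3 - <<'E'
from h import *
cv2.imwrite("pics/w4.png",vision.capture("wrist"))
E
```

```text
t: 3.38
position: [0.5819, -0.1196, 0.1532]
ee_rot: [0.12, 0.993, 0.0, -0.002]
force: [2.6, 2.8, 1.9]
opening: -0.0
t: 3.63
position: [0.5787, -0.1316, 0.1508]
ee_rot: [0.12, 0.993, 0.001, -0.003]
force: [3.1, 12.7, 4.4]
opening: -0.0002
```

View pics/w4.png

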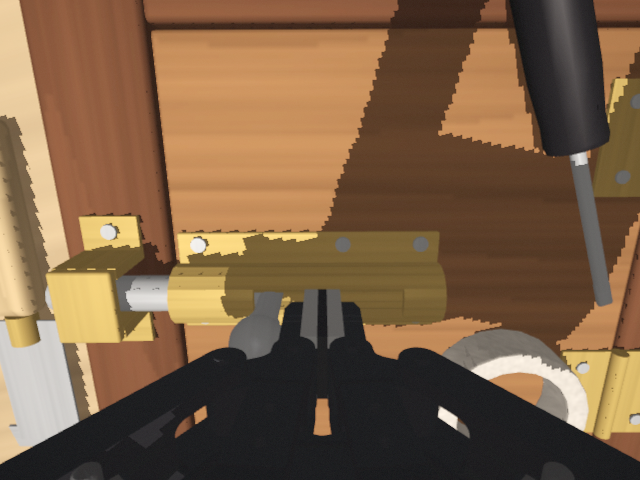

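```bash
python3 -m jog '[0,0,0,0,0,0, 0,0,0,0,0,0]'; python3 -m jog '[-0.01,-0.04,0.02,0,0,0, -0.01,-0.04,0.02,0,0,0]'; python3 - <<'E'
from h import *
i=vision.capture("wrist"); cv2.imwrite("pics/w5.png",cv2.resize(i[200:400,0:320],(800,500),interpolation=2))
cv2.imwrite("pics/s5.png",cv2.resize(vision.capture("side")[140:240,300:400],(600,600),interpolation=2))
E
```

```text
t: 3.85
position: [0.5789, -0.131, 0.1508]
ee_rot: [0.12, 0.993, 0.002, -0.003]
force: [1.4, 4.7, 3.2]
opening: 0.0001
t: 4.02
position: [0.5786, -0.1315, 0.151]
ee_rot: [0.12, 0.993, 0.003, -0.003]
force: [5.0, 7.6, 0.4]
opening: -0.0002
```

View pics/w5.png

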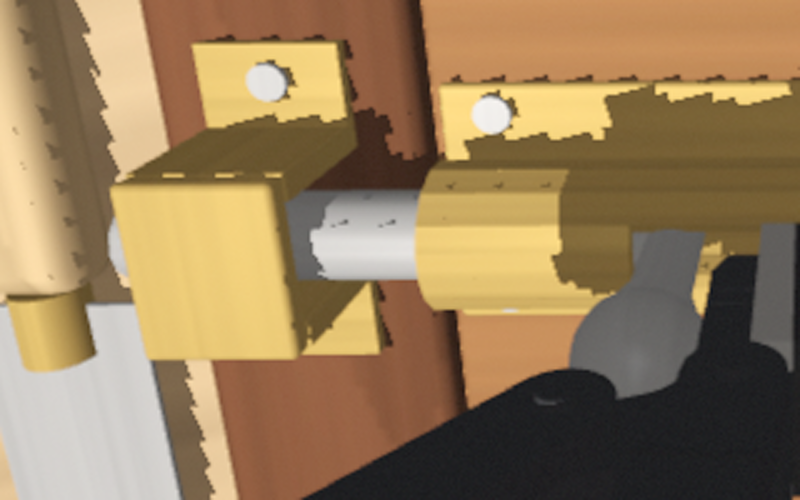

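View pics/s5.png

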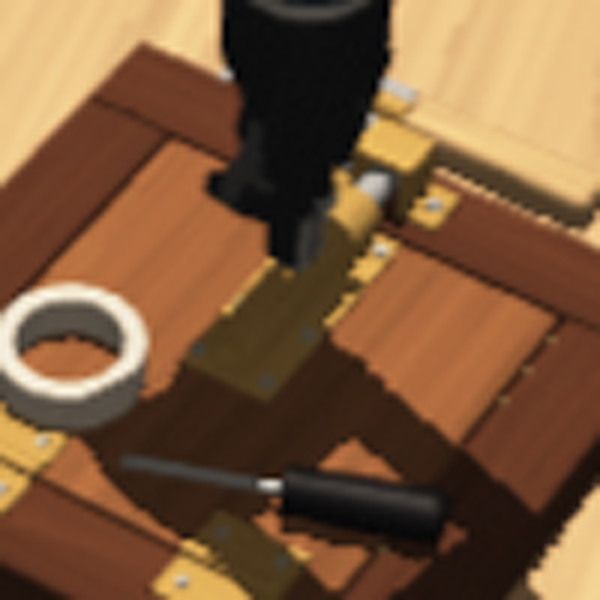

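```bash
python3 -m jog '[-0.015,-0.06,0,0,0,0, -0.015,-0.06,0,0,0,0]'; python3 - <<'E'
from h import *
B=P("wrist"); i=vision.capture("wrist")
cv2.imwrite("pics/w6.png",cv2.resize(i[230:380,200:400],(800,600),interpolation=2))
th=-.2368;c=np.array([.588,-.092])
R=np.array([[np.cos(th),-np.sin(th)],[np.sin(th),np.cos(th)]])
for u in ((255,338),(253,338)): print(R.T@(plane(B,u,.098)-c))
s=telemetry.state(); print(s['force'],s['position'])
E
```

```text
t: 4.28
position: [0.5785, -0.1319, 0.1509]
ee_rot: [0.12, 0.993, 0.005, -0.002]
force: [4.4, 10.8, 2.3]
opening: 0.0004
[-0.00059496 -0.06286805]
[-0.00060142 -0.06355166]
[ 3.53320529 10.99937883  3.42517596] [ 0.57848157 -0.131941    0.15094844]
```

View pics/w6.png

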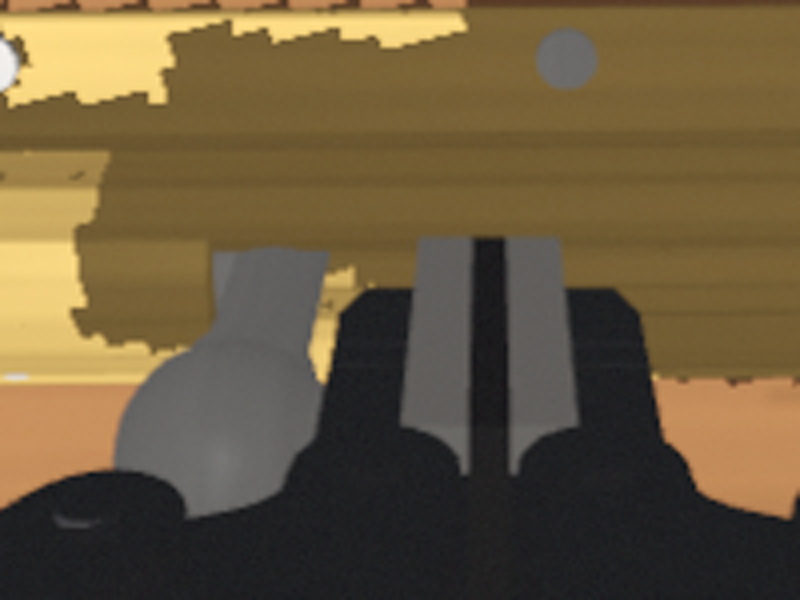

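The rod stopped against its end: about 11 N with no more travel, and the ball at hatch y ≈ -63 mm, 47 mm from where it was first measured. Next I'll retreat, go round to the -x side and line up with the ball.

```bash
python3 -m jog '[0.07,0.29,0,0,0,0, -0.3,0.4,0.1,0,0,0, -0.71,0.48,0.25,0,0,0, -0.9,0.0,0.25,0,0,0, -0.9,-0.32,0.25,0,0,0]'; python3 -m jog '[0,0,0,0,0,0, 0,0,0,0,0,0]'; python3 - <<'E'
from h import *
B=P("wrist"); i=vision.capture("wrist")
cv2.imwrite("pics/w7.png",i)
th=-.2368;c=np.array([.588,-.092])
R=np.array([[np.cos(th),-np.sin(th)],[np.sin(th),np.cos(th)]])
s=telemetry.state(); print(s['force'],s['position'],R.T@(s['position'][:2]-c))
E
```

```text
t: 4.75
position: [0.541, -0.1448, 0.1606]
ee_rot: [0.119, 0.993, 0.005, -0.003]
force: [0.3, -1.0, 0.5]
opening: 0.0001
t: 4.92
position: [0.541, -0.1457, 0.1603]
ee_rot: [0.12, 0.993, 0.005, -0.004]
force: [-0.5, -0.2, 0.3]
opening: 0.0002
[-0.1446242   0.19269885  0.38841358] [ 0.54104292 -0.14517529  0.16020914] [-0.03317213 -0.06270717]
```

View pics/w7.png

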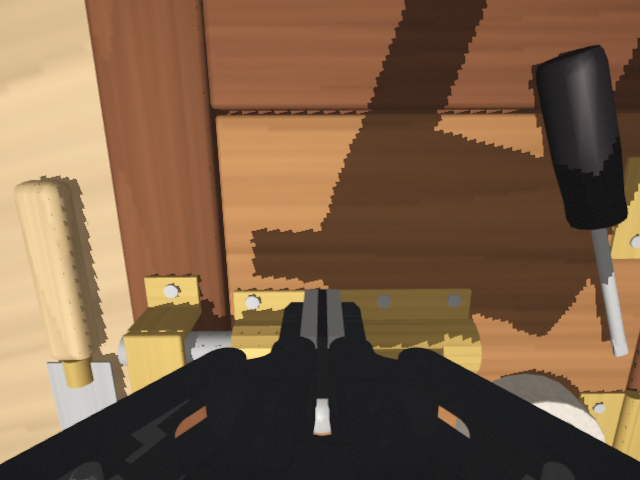

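```bash
python3 -m jog '[0.1,-0.023,0,0,0,0, 0.2,-0.047,0,0,0,0, 0.3,-0.07,0,0,0,0, 0.39,-0.094,0,0,0,0, 0.49,-0.117,0,0,0,0]'; python3 - <<'E'
from h import *
th=-.2368;c=np.array([.588,-.092])
R=np.array([[np.cos(th),-np.sin(th)],[np.sin(th),np.cos(th)]])
s=telemetry.state(); print(R.T@s['force'][:2],s['position'],R.T@(s['position'][:2]-c))
E
```

```text
t: 5.38
position: [0.561, -0.1496, 0.1601]
ee_rot: [0.12, 0.993, 0.005, -0.004]
force: [-2.1, -0.3, 1.5]
opening: 0.0002
[-1.93846311 -0.74826652] [ 0.56095307 -0.14963085  0.16010931] [-0.01277234 -0.06236761]
```

```bash
python3 -m jog '[0.08,-0.02,0,0,0,0, 0.16,-0.04,0,0,0,0, 0.24,-0.058,0,0,0,0, 0.32,-0.077,0,0,0,0, 0.4,-0.096,0,0,0,0]'; python3 - <<'E'
from h import *
th=-.2368;c=np.array([.588,-.092])
R=np.array([[np.cos(th),-np.sin(th)],[np.sin(th),np.cos(th)]])
s=telemetry.state(); print(R.T@s['force'][:2],s['position'],R.T@(s['position'][:2]-c))
cv2.imwrite("pics/w8.png",vision.capture("wrist"))
E
```

```text
t: 5.8
position: [0.5767, -0.1533, 0.1595]
ee_rot: [0.12, 0.993, 0.005, -0.005]
force: [-1.8, 0.2, -1.7]
opening: -0.0
[-1.78818215 -0.23864361] [ 0.57673901 -0.15325761  0.15952624] [ 0.00342388 -0.06218988]
```

View pics/w8.png

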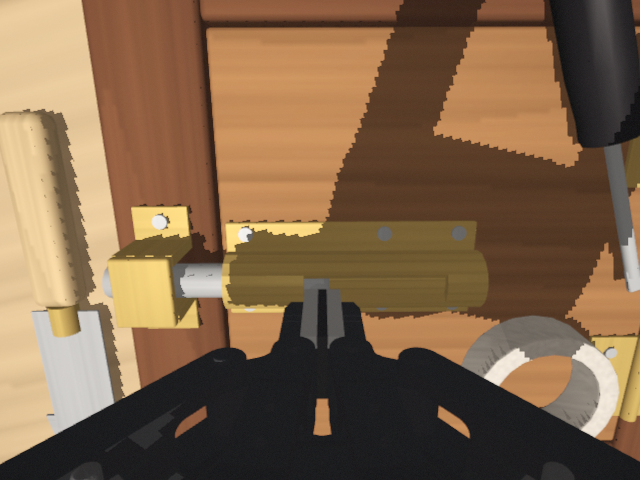

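```bash
python3 -m jog '[0.09,-0.022,0,0,0,0, 0.18,-0.043,0,0,0,0, 0.27,-0.065,0,0,0,0, 0.34,-0.082,-0.06,0,0,0, 0.41,-0.099,-0.12,0,0,0]'; python3 - <<'E'
from h import *
th=-.2368;c=np.array([.588,-.092])
R=np.array([[np.cos(th),-np.sin(th)],[np.sin(th),np.cos(th)]])
s=telemetry.state(); print(R.T@s['force'][:2],s['position'],R.T@(s['position'][:2]-c))
cv2.imwrite("pics/s9.png",cv2.resize(vision.capture("side")[140:240,300:400],(600,600),interpolation=2))
E
```

```text
t: 6.27
position: [0.5946, -0.1577, 0.1553]
ee_rot: [0.12, 0.993, 0.005, -0.004]
force: [-1.7, 0.8, 1.4]
opening: 0.0
[-1.86505485  0.33447607] [ 0.59455741 -0.15773102  0.15530818] [ 0.02179447 -0.06235838]
```

View pics/s9.png

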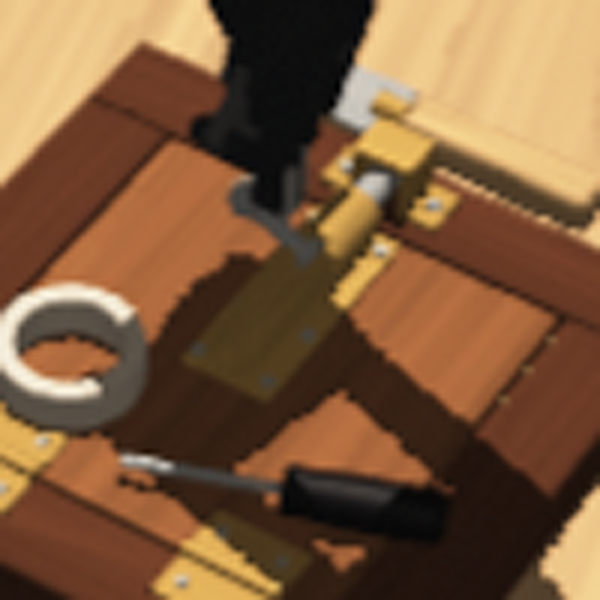

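```bash
python3 -m jog '[0.07,-0.017,-0.06,0,0,0, 0.14,-0.034,-0.11,0,0,0, 0.21,-0.05,-0.15,0,0,0, 0.24,-0.058,-0.18,0,0,0]'; python3 - <<'E'
from h import *
th=-.2368;c=np.array([.588,-.092])
R=np.array([[np.cos(th),-np.sin(th)],[np.sin(th),np.cos(th)]])
s=telemetry.state(); print(R.T@s['force'][:2],s['position'],R.T@(s['position'][:2]-c))
cv2.imwrite("pics/s10.png",cv2.resize(vision.capture("side")[140:240,300:400],(600,600),interpolation=2))
E
```

```text
t: 6.65
position: [0.6048, -0.1603, 0.1474]
ee_rot: [0.12, 0.993, 0.005, -0.003]
force: [-0.7, 0.5, 0.8]
opening: -0.0002
[-0.76540235  0.32475044] [ 0.60478387 -0.16029814  0.14742485] [ 0.03233777 -0.06245481]
```

View pics/s10.png

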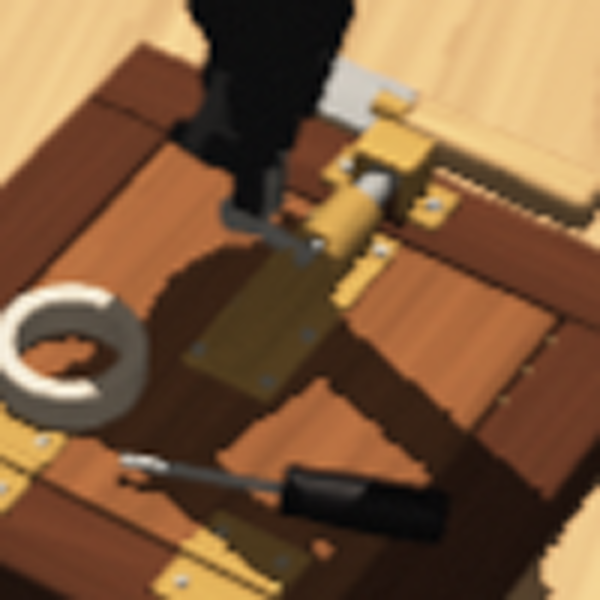

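```bash
python3 -m jog '[0.05,-0.01,-0.04,0,0,0, 0.1,-0.023,-0.08,0,0,0, 0.1,-0.023,-0.1,0,0,0, 0.1,-0.023,-0.1,0,0,0]'; python3 -m jog '[0,0,-0.04,0,0,0, 0,0,-0.06,0,0,0]'
```

```text
t: 7.03
position: [0.6071, -0.1608, 0.1449]
ee_rot: [0.12, 0.993, 0.005, -0.006]
force: [-16.5, 4.1, 20.7]
opening: -0.0002
t: 7.2
position: [0.6068, -0.1608, 0.1451]
ee_rot: [0.119, 0.993, 0.005, -0.007]
force: [-11.6, 3.1, 21.1]
opening: -0.0002
```

The handle has hit its stop. The force rose to about 26 N, more than I intended, so I'm backing off straight away, moving clear and looking.

```bash
python3 -m jog '[-0.03,0.01,0.1,0,0,0, -0.06,0.015,0.4,0,0,0, -0.1,0.02,1,0,0,0, -0.4,0.1,2,0,0,0, -1,0.3,2.9,0,0,0]'; python3 -m jog '[-0.5,0.5,0.3,0,0,0, -1,1,0.5,0,0,0, -1,1,0.5,0,0,0]'; python3 - <<'E'
from h import *
np.save("m3.npy",P("wrist"))
cv2.imwrite("pics/w11.png",vision.capture("wrist"))
s=vision.capture("side"); cv2.imwrite("pics/side11.png",s)
cv2.imwrite("pics/s11.png",cv2.resize(s[140:275,250:425],(700,540),interpolation=2))
s=vision.capture("top");cv2.imwrite("pics/t11.png",cv2.resize(s[130:330,300:510],(630,600),interpolation=2))
E
```

```text
t: 7.62
position: [0.5692, -0.15, 0.2609]
ee_rot: [0.12, 0.993, 0.005, -0.006]
force: [0.5, -0.6, 1.7]
opening: 0.0
t: 7.87
position: [0.5277, -0.1076, 0.284]
ee_rot: [0.119, 0.993, 0.005, -0.004]
force: [0.2, 0.7, -0.6]
opening: 0.0001
```

View pics/w11.png

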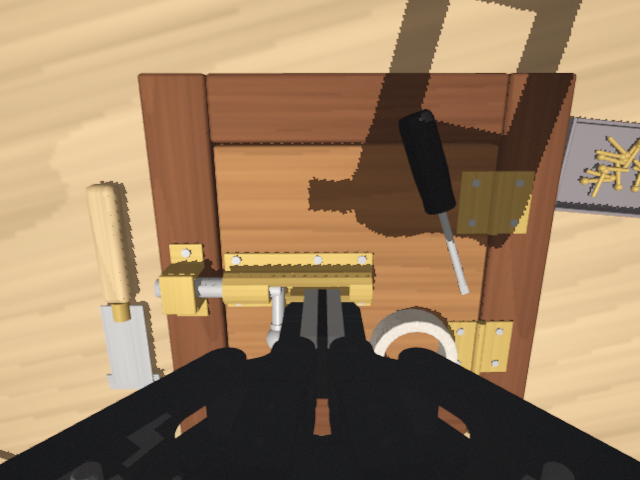

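View pics/s11.png

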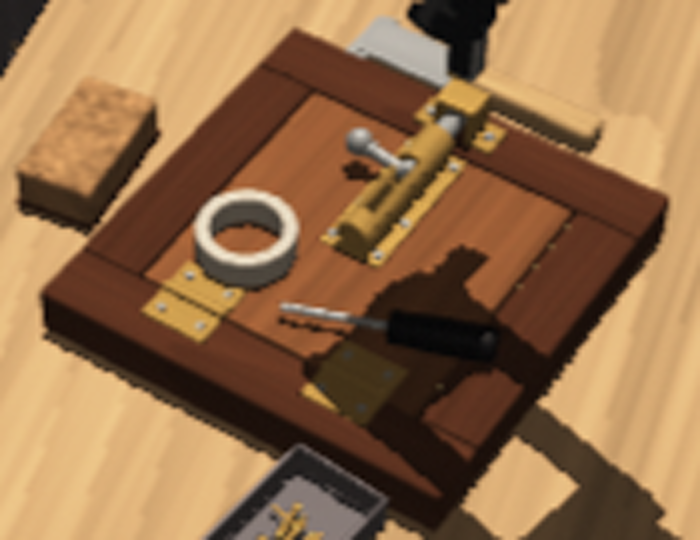

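View pics/t11.png

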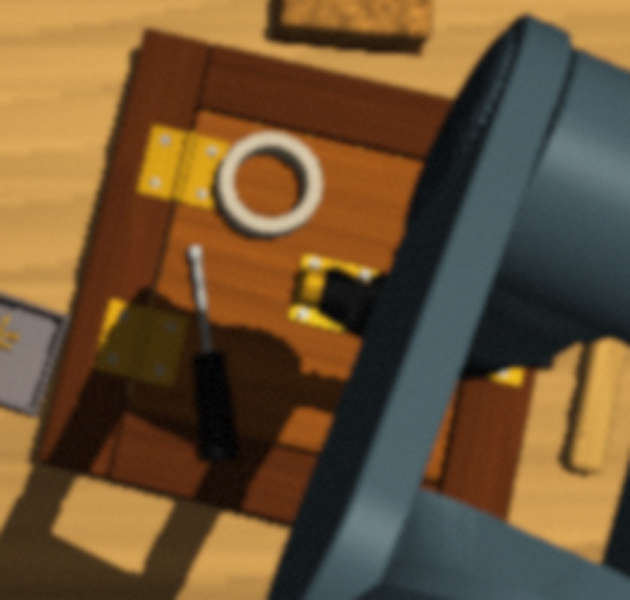

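The side view shows the handle lying over, with the ball at crop (361,140). The fingers hide the ball in the wrist view, so I'll move further clear and measure its height.

```bash
python3 -m jog '[-0.5,0.8,0.2,0,0,0, -0.6,1.7,0.4,0,0,0, -0.6,2.4,0.4,0,0,0, -0.6,2.4,0.4,0,0,0]'; python3 - <<'E'
from h import *
np.save("m4.npy",P("wrist"))
cv2.imwrite("pics/w12.png",vision.capture("wrist"))
s=vision.capture("top");cv2.imwrite("pics/t12.png",cv2.resize(s[130:330,300:510],(630,600),interpolation=2))
s=vision.capture("side")[160:220,310:390]; cv2.imwrite("pics/s12.png",cv2.resize(s,(800,600),interpolation=2))
E
```

```text
t: 8.35
position: [0.5059, -0.011, 0.2975]
ee_rot: [0.118, 0.993, 0.005, -0.005]
force: [0.1, 0.5, -1.1]
opening: -0.0003
```

View pics/w12.png

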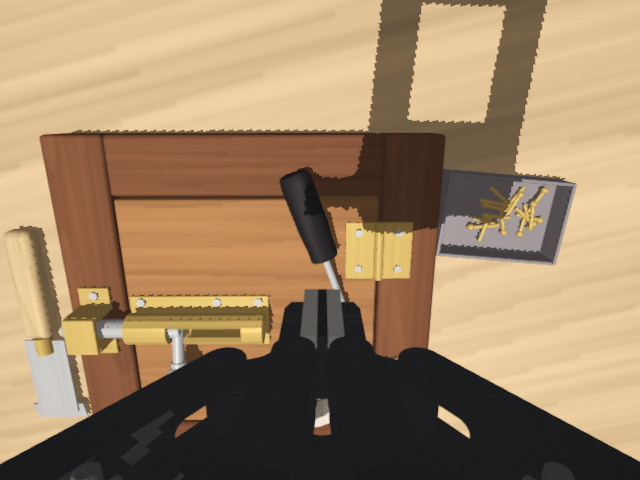

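View pics/s12.png

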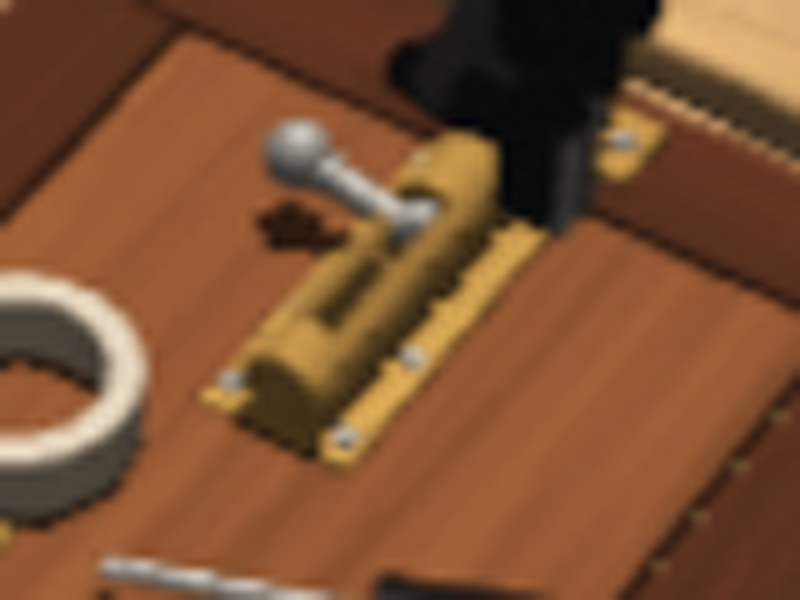

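View pics/t12.png

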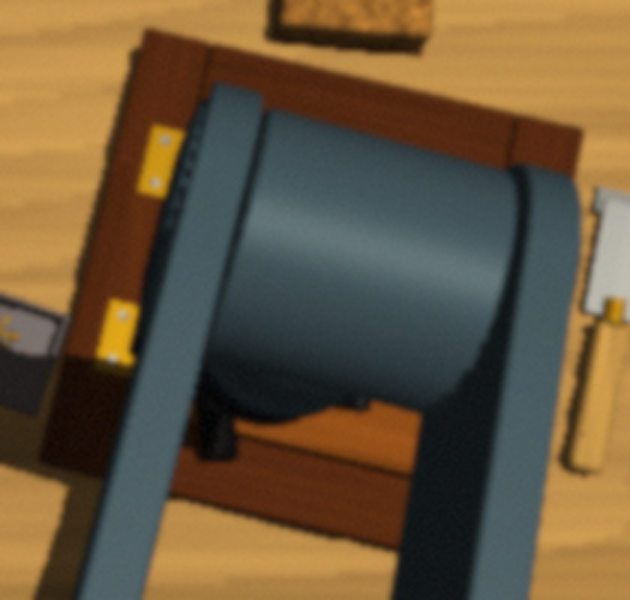

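```bash
python3 -m jog '[-0.3,0.9,0,0,0,0, -0.6,1.8,0,0,0,0, -1,2.7,0,0,0,0, -1.4,3.6,0,0,0,0, -1.8,4.5,0,0,0,0]';python3 -m jog '[-0.3,0.9,0,0,0,0, -0.6,1.8,0,0,0,0, -0.9,2.7,0,0,0,0, -1.2,3.6,0,0,0,0, -1.2,3.6,0,0,0,0]'; python3 - <<'E'
from h import *
s=vision.capture("top");cv2.imwrite("pics/t13.png",cv2.resize(s[180:270,390:500],(733,600),interpolation=2)); cv2.imwrite("pics/t13f.png",s)
s=vision.capture("side");cv2.imwrite("pics/side13.png",s);cv2.imwrite("pics/s13.png",cv2.resize(s[150:220,310:400],(771,600),interpolation=2))
a=cv2.imread("pics/top0.png");
Pt,Ps=P("top"),P("side")
th=-.2368;c=np.array([.588,-.092])
R=np.array([[np.cos(th),-np.sin(th)],[np.sin(th),np.cos(th)]])
for ph in (1.2,1.35):
    X=np.r_[c+R@[.042*np.sin(ph),-.062],.056+.042*np.cos(ph)]; print(ph,proj(Ps,X),proj(Pt,X))
X=np.r_[c+R@[0,-.012],.098]; print("start",proj(Ps,X),"seen 344,182",proj(Pt,X), "seen 417.7,224")
E
```

```text
t: 8.92
position: [0.4343, 0.1653, 0.2967]
ee_rot: [0.121, 0.993, 0.004, -0.005]
force: [0.0, 0.9, -0.1]
opening: -0.0002
t: 9.33
position: [0.385, 0.3133, 0.2964]
ee_rot: [0.119, 0.993, 0.005, -0.006]
force: [-1.1, 0.1, -0.1]
opening: -0.0003
1.2 [340.50860234 174.37286714] [440.54778344 213.96763166]
1.35 [339.89992143 175.62042113] [439.99510006 213.71946894]
start [343.17976534 183.80715189] seen 344,182 [415.17701394 224.12084237] seen 417.7,224
```

View pics/t13.png

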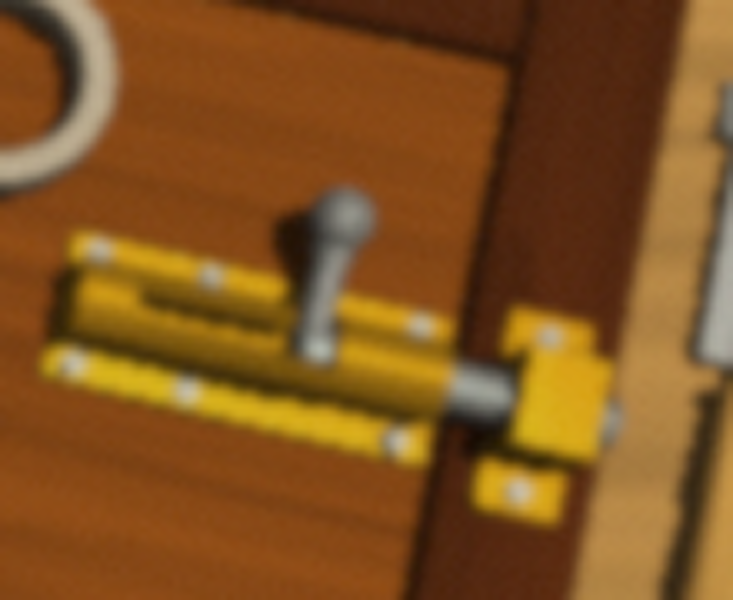

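View pics/s13.png

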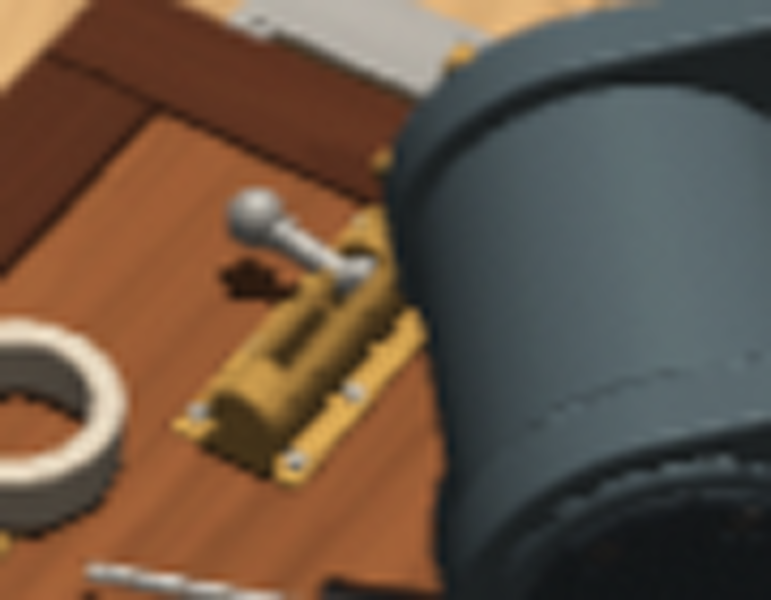

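View pics/t13f.png

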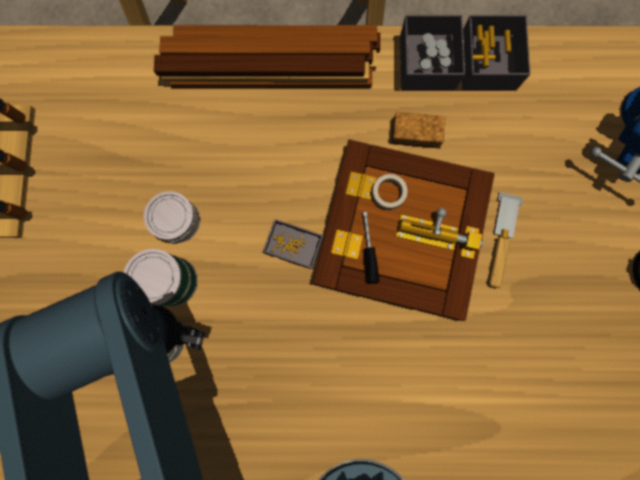

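```bash
python3 - <<'E'
from h import *
th=-.2368;c=np.array([.588,-.092])
R=np.array([[np.cos(th),-np.sin(th)],[np.sin(th),np.cos(th)]])
b=tri(P("top"),P("side"),(441.6,212.4),(339.8,175.3)); print(R.T@(b[:2]-c),b[2])
b=tri(P("top"),P("side"),(417.7,224),(344,182)); print("start",R.T@(b[:2]-c),b[2])
s=telemetry.state(); print(s['t'],s['force'],s['joint_velocities'].round(3) if hasattr(s['joint_velocities'],'round') else s['joint_velocities'])
E
```

```text
[ 0.04425822 -0.06567602] 0.0618756338285532
start [ 0.00041199 -0.01640107] 0.10115806218741297
9.4333 [-0.59400702 -0.46208663 -0.6598208 ] [-0.048 -0.013  0.013 -0.008  0.003 -0.007]
```

```bash
python3 -m jog '[0,0,0,0,0,0, 0,0,0,0,0,0, 0,0,0,0,0,0]'; python3 -c "
from rig import order; print(order.sign_off())"
```

```text
t: 9.68
position: [0.3876, 0.3083, 0.2959]
ee_rot: [0.121, 0.993, 0.003, -0.006]
force: [0.3, -0.2, -0.1]
opening: -0.0001
the job is handed in; nothing more can be done
None
```

The hatch is bolted, and I handed the job in at about 9.7 s with the arm clear. Using shut fingertips, I pushed the handle along its slot to the hard stop. Then I went round to its other side and pushed it over into the side leg until it lay down against its stop.

**Rod:** two-view triangulation puts the ball 49 mm further along the slot, and the rod end shows beyond the keep.

**Handle:** the ball measures 44 mm beside the axis and 62 mm high, against 41 and 65 mm expected. My camera measurements are only good to about 3 mm, and the pictures alone hardly tell 1.2 from 1.35 rad. The firm stop I felt is the better evidence that it is fully down.

**Lid and bench:** the lid looks shut. The loose things on the hatch and around the frame look unmoved in the last top picture, though the arm covers the small tin and part of the large one there. The fingers passed well above the tins.

**Force:** the last press against the handle's stop reached about 26 N at the fingertips, more than the gentle push I meant, and I backed off straight away. The push along the slot peaked at about 13 N at the rod's stop, and turning the handle took about 2 N.

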